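Pin the board carriage to its yoke

TASK

Lock the sliding board carriage of the soldering jig to its yoke: take the red-handled clevis pin out of the wooden stand and start it in the upper ear of the blue yoke, ease the carriage towards the yoke by its handle until the drawbar's eye comes under the pin and the pin drops into it, then press the pin fully home so that its flange sits flush on the ear. Work by feel: never force the pin, whether by pressing it on the drawbar or by driving the carriage on against it. Leave everything round the jig where it is.

Things in the scene. Friction and masses are not known exactly. Their poses are not given: they have to be found in the camera images.
- jig: fixed soldering jig: dark steel base 150 x 316 x 10 mm with two guide rods, a grey sliding carriage with a green circuit board, and at the +y end a blue yoke. Origin on the work surface; z up, +y = sliding direction, handle to yoke, +x away from the robot when unturned (yaw within 0.25). The yoke is 40 mm long in y; its two ears, 44 mm wide in x, are joined by a web on their +x side
- pin_hole (a point): centre of the mouth of the upper ear's hole, on the ear's top face, 67 mm above the work surface, at jig x 0, y +95 mm; axes as the jig's. The ear is 16 mm thick, its hole 13 mm with a chamfered mouth, straight down. Contact forces between pin and jig must add up to less than 35 N (the spring ball and its reaction make some 8 of them); 4 to 8 N over free running is enough to feel a stop
- lower_hole (a point): centre of the mouth of the lower ear's hole, 31 mm straight below pin_hole. The ear is 12 mm thick, its hole 13.8 mm, chamfered. A spring ball reaches 1.5 mm into the pin's path from the side: the pin drops freely only until its nose meets the ball, its flange still some 5 to 12 mm above the upper ear, and needs a steady push of about 4 to 10 N from there to go home
- carriage (a joint): slide of the carriage to the yoke, m: 0 to 0.047, starts at 0 to 0.003; about 4 N friction, stays where left. It carries the steel drawbar (30 x 12 mm, z 37.5 to 49.5 mm) that runs between the ears and has a 13.5 mm eye. The eye is under the pin hole at some value from 0.016 to 0.04: the bar is clamped at another length each time, not measured
- handle (a point): centre of the carriage's bow handle, moves with it: round steel bar of 10 mm, 60 mm long along jig x, 70 mm above the work surface, on two posts. Carriage plate top at 33 mm; the board begins 20 mm from the bar on its +y side and reaches about 47 mm high; the -y side is free. Pushed to +y to bring the eye under the pin
- pin_tip (a point): tip of the pin's nose. At the start solid bar, not the eye, lies under the pin hole: a pin put in the upper ear stops on the bar with its flange 31.5 mm above the ear, and stays standing there, leaning a little, when let go; as the eye comes under it, it drops by its own weight
- pin: the loose clevis pin, about 90 g: steel shank of 12 mm with a short tapered nose (10 mm at the tip, 3 mm long), a steel flange 28 mm wide and 4 mm thick, and a ribbed red round handle 20 mm wide and 28 mm high. Origin at the tip of the nose, z along the pin to the handle: flange underside at 49 mm, handle from 53 to 81 mm. It stands upright in the stand, its flange on the stand's top
- pin_flange (a point): centre of the underside of the pin's flange, 49 mm from the tip
- pin_stand: the drilled light-wood block, 64 x 64 x 60 mm, fixed, in which the pin stands at first (hole 14 mm, 55 mm deep); origin under its centre
- carton: fixed bystander: cardboard carton 204 x 270 x 161 mm high, left of the jig
- strip: fixed bystander: white power strip 50 x 285 x 39 mm along the back, behind the jig
- meter: bystander: multimeter 132 x 68 x 38 mm, behind the stand; a black pen pot, 147 mm high, stands to its right
- spool: bystander: spool of solder, 56 mm wide, 44 mm high
- flux: bystander: small amber vial with black cap, 34 mm wide, 56 mm high
- wash: bystander: small white vial with red cap, 38 mm wide, 65 mm high
- cutters: bystander: cutters with red and black grips, 183 mm long, lying flat
- driver: bystander: screwdriver with red handle, 161 mm long, lying flat
There are look-alikes about, which are no part of the job. Leave any green look-alike of the pin alone.

How it is judged:
By the outcome, as a careful person would: the job done as asked, in the order asked, and still so for the second after the job is handed in, with the robot touching nothing.
It also fails if it takes over 64 s, if anything falls off the work surface, if the arm or the gripper's body presses on something with over 40 N, if the wrist force passes 120 N, or if a joint passes its speed limit or range.

ROBOT

A 6-joint arm with a two-finger parallel gripper is mounted at the origin on a cart in front of the work surface, level with it; the furniture and walls round the work are solid. World frame = base frame: x ahead of the robot, y to its left, z up, the work surface at z = 0. Lengths are in mm, angles in rad, forces in N, time in s.
With the tool pointing down it reaches from about 375 to 825 mm from the base axis. Payload 5.5 kg.
Tool frame: the origin (TCP) lies at the very end of the fingers, on their centre line; the grasp point (between the pads) lies ctrl.pinch_z behind it (ctrl.pinch_z is the distance from the TCP to the grasp point, in mm); z points along the fingers, y is the line along which they close (so a half turn about z gives the same grasp; the last joint's range is limited). The gripper opens to 85 mm and grips with 20 to 120 N. Pads are 22 mm wide; open, the fingers measure 114 mm over their backs; the gripper's body (76 mm by 85 mm) begins 54 mm behind the grasp point. The pads swing forward as they close: fully open they stand 13 mm farther back than shut.
Start: joints at [-1.286, 0.314, -0.047, 1.21, 0, 1.571], TCP at [168.576, -575.827, 231.299] pointing down, gripper open.
Joint ranges: [-2.67, 2.67], [-0.69, 1.73], [-1.03, 1.25], [-2.08, 2.16], [-1.42, 1.45], [-3.14, 3.14]. Speed limits (rad/s): [2.39, 2.39, 3.01, 3.14, 3.14, 3.14].

INTERFACE

Orientations are given as a unit quaternion [x, y, z, w].
In Python, from workcell import telemetry, optics, ctrl gives the robot as it stands.
- The arm moves only by the tool move_arm, never from a script. Its argument "increments" is a list of rows, each a list of 3 entries, a list of its own where there are three numbers: the closure, from 0 (fully open) to 1 (shut), then the shift along the tool's x, y, z in m, then the turn about the tool's z in rad. In form: [[jaw, [tx, ty, tz], spin], ...]. A call has 1 to 20 rows; each row shifts and turns the commanded pose from where the row before left it, along the tool's axes as they then stand; what a row does not reach is not made up. A row lasts 1/10 s, in which the tool goes at most 50 mm and 8.59 degrees, less where a joint would pass 70% of its speed; a pose out of reach is approached as far as the arm can. A call with a gripper value outside its range is refused whole. The fingers move at their own pace and stop on an object; "force" is the grip in N (left out, the last holds). Time passes only in rows, so rows that do not move let the fingers close. It gives the time, the measured TCP pose, the force, the opening and the grip force at its end, in the units of the state.
- telemetry.state(): the state, without advancing time (a new reading comes with each control period).
- optics.snapshot(name): name is "scene" or "top"; returns (picture, depth): 400x640x3 uint8, red, green, blue; 400x640 float32, mm along the optical axis (not along the pixel's ray), 0 where there is no reading.
- optics.camera_params(name): a dict with "mtx" (3x3 intrinsics, pixels), "camera_from_world" (4x4, takes a point from world to camera coordinates). Camera axes: x right, y down, z forward; pixel columns grow to the right and rows downward; lengths in mm; the calibration is good to about 2 mm. A picture is of the moment at which its call begins. camera_params takes no time and is no camera call.
- ctrl.finish_job(): hands the job in; it is judged then, once.
The state is a dict: "t": time; "joint_pos": joint angles; "joint_vel": joint speeds; "joint_torque": joint torques, N m; "position": TCP position; "orientation": TCP orientation; "force": force on the tool from outside, world axes, zero at the start; "torque": the same for the moment, N m; "grip_width": opening from 0.0 (shut) to 1.0 (fully open); "grasp_force": force on a finger pad.
Only numpy, scipy, OpenCV 4.12 (cv2) and the standard library are available. Lean on these libraries where they do the work, as an engineer would, in place of code of your own. Each camera call takes 0.05 s, during which the arm holds its last target. There are 200 camera calls.

## Working session

There is one attempt and no reset: what is moved stays moved. The work goes in short steps, Python scripts to look and compute and a tool call to move; the robot and the scene stay as the last step left them, time stands still between calls to the robot, and variables do not carry over. Pictures are saved under pics/ and viewed, at most 10 in all, crops included, and the job is handed in when it is done.

Besides the shell and the picture viewer there is one more tool, called as a command line: name --argument value ..., lists and objects as JSON in quotes. move_arm: Moves the arm, as the interface text tells. Its arguments: {"type":"object","properties":{"increments":{"type":"array","items":{"type":"array"}},"force":{"type":"number"}},"required":["increments"]}

```bash
mkdir -p pics; ls
cat > h.py <<'E'
from workcell import telemetry, optics, ctrl
import numpy as np, cv2
def snap(n):
    p,d=optics.snapshot(n); c=optics.camera_params(n)
    return p,d,np.array(c["mtx"]),np.array(c["camera_from_world"])
def ray(u,v,K,T,z):
    R=T[:3,:3];t=T[:3,3];o=-R.T@t;d=R.T@np.linalg.inv(K)@np.array([u,v,1.]);return o+d*(z-o[2])/d[2]
def proj(P,K,T):
    c=T[:3,:3]@np.array(P,float)+T[:3,3];q=K@c;return q[:2]/q[2]
def cloud(d,K,T):
    v,u=np.mgrid[:400,:640]; X=np.linalg.inv(K)@np.stack([u.ravel(),v.ravel(),np.ones(u.size)])*d.ravel()
    return (T[:3,:3].T@(X-T[:3,3:4])).T.reshape(400,640,3)
E
python3 - <<'E'
from h import *
for n in("scene","top"):
    p,d,K,T=snap(n); cv2.imwrite(f"pics/{n}0.png",p[:,:,::-1]); np.savez(n+"0.npz",p=p,d=d,K=K,T=T)
    print(n,K.round(1).tolist(),(-T[:3,:3].T@T[:3,3]).round())
s=telemetry.state();print(s,ctrl.pinch_z)
E
```

```text
pics
scene [[402.9, 0.0, 327.9], [0.0, 402.9, 206.5], [0.0, 0.0, 1.0]] [-371. -607.  640.]
top [[381.7, 0.0, 324.9], [0.0, 381.7, 202.1], [0.0, 0.0, 1.0]] [ 265.  -74. 1307.]
{'t': 0.1, 'joint_pos': array([-1.28601669e+00,  3.14129227e-01, -4.79626172e-02,  1.21020773e+00,
       -3.26506672e-05,  1.57080839e+00]), 'joint_vel': array([-8.45694666e-05, -1.06073184e-03,  3.52659590e-03,  5.51117941e-05,
       -4.22488688e-04, -5.94943434e-04]), 'joint_torque': array([ 3.41379555e-04, -5.40767527e+01,  3.40541124e+01,  1.11415365e-02,
       -3.96140166e-06,  2.16917124e-07]), 'position': array([ 168.41278327, -575.34379888,  230.54364127]), 'orientation': array([ 9.89880260e-01,  1.41903153e-01, -1.22826673e-04, -7.41698215e-04]), 'force': array([-0.49335453, -0.14980519, -0.17518186]), 'torque': array([-0.00931609, -0.01846259,  0.01315188]), 'grasp_force': 0.0, 'grip_width': 0.9982138717383422} 18.700000000000003
```

View pics/scene0.png

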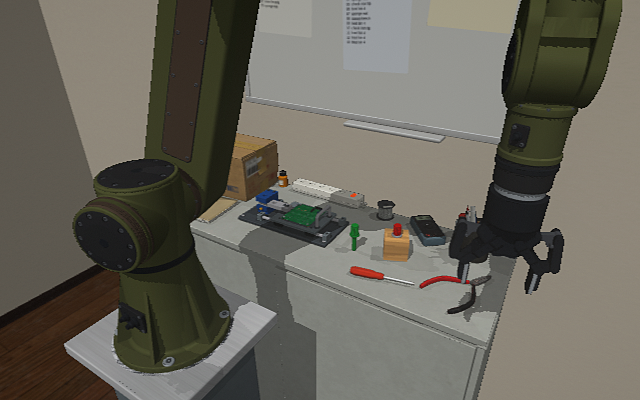

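View pics/top0.png

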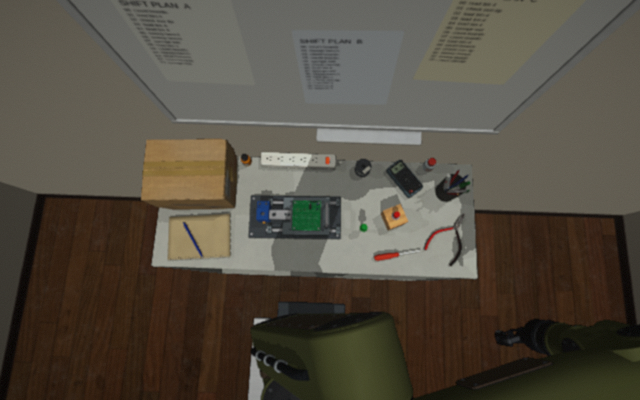

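The scene view shows the red pin at about (398,229) in the stand, the green decoy at (354,236), and the jig around (295,217). In the top view the pin is at (396,214), the blue yoke at (263,211) and the jig at (295,217). Next I'll measure.

Run:
```python
from h import *
ims=[]
for n,(u0,v0,u1,v1) in (("scene",(230,170,430,270)),("top",(240,180,440,270))):
    f=np.load(n+"0.npz"); p,d,K,T=f["p"],f["d"],f["K"],f["T"]
    ims.append(cv2.resize(p[v0:v1,u0:u1,::-1],None,fx=4,fy=3 if 0 else 4,interpolation=cv2.INTER_CUBIC)[:400 if n=="scene" else 200])
    P=cloud(d,K,T); hsv=cv2.cvtColor(p,cv2.COLOR_RGB2HSV).astype(int); H,S,V=hsv[...,0],hsv[...,1],hsv[...,2]
    box=np.zeros((400,640),bool); box[v0:v1,u0:u1]=1
    blue=box&(H>105)&(H<125)&(S>120)&(V>40); red=box&((H<4)|(H>175))&(S>150)&(V>90); green=box&(H>45)&(H<80)&(S>100)
    for nm,m in(("blue",blue),("red",red),("green",green)):
        k,l,st,c=cv2.connectedComponentsWithStats(m.astype(np.uint8))
        for i in range(1,k):
            if st[i,4]>6:
                q=P[l==i]; q=q[q[:,2]>-50]; hi=q[q[:,2]>np.percentile(q[:,2],60)]
                print(n,nm,st[i].tolist(),c[i].round(1),"med",np.median(q,0).round(),"zmax",np.percentile(q[:,2],95).round(),"hi mean",hi.mean(0).round(1))
    if n=="top":
        print("z noise table", P[262,300:340:8].round(1).tolist())
        # dark base outline
        zb=box&(P[...,2]>4)&(P[...,2]<90)&(np.arange(640)[None]<345)&(np.arange(400)[:,None]>185)
        k,l,st,c=cv2.connectedComponentsWithStats(zb.astype(np.uint8)); i=1+st[1:,4].argmax()
        print(st[i]); q=P[l==i][:,:2].astype(np.float32); print(cv2.minAreaRect(q))
        y=P[(blue)&(P[...,2]>60)]; print("yoke top",len(y),y.mean(0),cv2.minAreaRect(y[:,:2].astype(np.float32)))
cv2.imwrite("pics/c.png",np.vstack(ims))
```

```text
scene blue [256, 190, 23, 14, 218] [266.9 196.2] med [490. 135.  66.] zmax 70.0 hi mean [462.1 118.5  87.9]
scene blue [256, 204, 19, 10, 93] [264.6 208.7] med [470. 131.  28.] zmax 38.0 hi mean [445.5 122.5  51.4]
scene red [394, 223, 7, 13, 82] [397.  228.9] med [ 489. -297.   83.] zmax 93.0 hi mean [ 493.  -294.7   91.5]
scene red [350, 267, 17, 3, 33] [357.3 268.2] med [ 361. -247.   21.] zmax 24.0 hi mean [ 361.8 -255.8   22.6]
scene green [282, 204, 38, 22, 455] [301.6 214.6] med [482.   4.  40.] zmax 42.0 hi mean [470.8  -5.8  50.5]
scene green [350, 223, 9, 28, 151] [354.1 234.3] med [ 449. -192.   56.] zmax 82.0 hi mean [ 421.8 -205.2   94.3]
top blue [256, 201, 15, 21, 254] [262.6 211. ] med [496. 144.  67.] zmax 73.0 hi mean [493.3 140.1  94.7]
top red [394, 212, 5, 6, 25] [396.  214.4] med [ 495. -292.   93.] zmax 97.0 hi mean [ 471.7 -269.9  216.5]
top red [425, 230, 15, 20, 53] [430.8 238.3] med [ 434. -423.   13.] zmax 18.0 hi mean [ 433.  -424.    15.5]
top red [375, 253, 24, 7, 68] [386.2 255.6] med [ 369. -273.   20.] zmax 26.0 hi mean [ 367.  -268.7   23. ]
top green [292, 200, 29, 31, 822] [306.1 215.5] med [490.   1.  40.] zmax 44.0 hi mean [487.5   1.6  57.6]
top green [360, 224, 7, 7, 42] [363.2 227.1] med [ 453. -188.   81.] zmax 85.0 hi mean [ 453.  -189.2   83. ]
z noise table [[337.8, 16.0, -2.6], [338.7, -11.2, -1.0], [339.9, -38.2, -3.6], [340.6, -65.4, 2.3], [341.8, -92.5, -1.2]]
[ 247  193   95   49 3959]
((492.9376220703125, 42.389434814453125), (166.61331176757812, 322.9748229980469), 1.0833171606063843)
yoke top 227 [494.80929538 143.05181555  78.71217753] ((385.2037353515625, 59.05043029785156), (352.972900390625, 63.932594299316406), 37.55974197387695)
```

View pics/c.png

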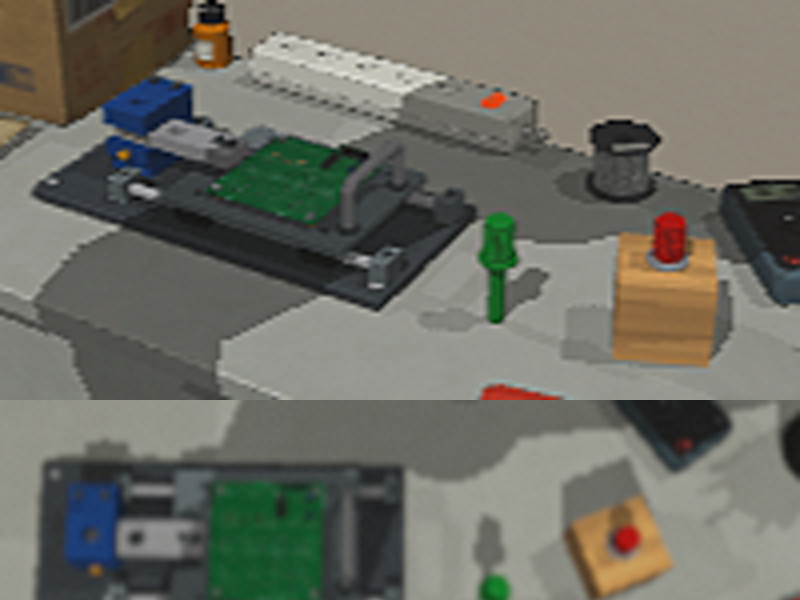

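The crops show the yoke's pin hole near top pixel (263,213), the drawbar eye near (273,214), the handle bar near column 327 and the pin cap at (396,214). Next I'll refine those positions and the yaw.

Run:
```python
from h import *
f=np.load("top0.npz"); p,d,K,T=f["p"],f["d"],f["K"],f["T"]; g=cv2.cvtColor(p,cv2.COLOR_RGB2GRAY).astype(float)
# base edges by max gradient per column
for r0,r1,nm in((190,200,"far"),(232,243,"near")):
    us=np.arange(256,336,2); vs=[]
    for u in us:
        gr=abs(np.diff(g[r0:r1,u])); w=gr**2; vs.append(r0+.5+(w*np.arange(len(gr))).sum()/w.sum())
    vs=np.array(vs)
    for _ in range(4):
        c=np.polyfit(us,vs,1); e=abs(np.polyval(c,us)-vs); k=e<max(.4,1.5*np.median(e)); us,vs=us[k],vs[k]
    a,b=[ray(u,np.polyval(c,u),K,T,10) for u in(256,336)]
    print(nm,len(us),a.round(1),b.round(1),"yaw",np.arctan2(-(a-b)[0],(a-b)[1]).round(4))
for c0,c1,nm in((244,255,"L"),(336,346,"R")):
    vs=np.arange(200,232,2);us=[]
    for v in vs:
        gr=abs(np.diff(g[v,c0:c1])); w=gr**2; us.append(c0+.5+(w*np.arange(len(gr))).sum()/w.sum())
    us=np.median(us); print(nm,ray(us,216,K,T,10).round(1))
# hole: dark centroid
w=g[209:219,258:269]; print(w.round().astype(int)); 
wt=np.clip(np.median(w)-w-4,0,None); wt[:2]=0;wt[7:]=0;wt[:,:2]=0;wt[:,-3:]=0
v,u=np.mgrid[209:219,258:269]; U,V=(wt*u).sum()/wt.sum(),(wt*v).sum()/wt.sum(); print("hole",U,V,ray(U,V,K,T,67))
hsv=cv2.cvtColor(p,cv2.COLOR_RGB2HSV).astype(int);m=(hsv[...,0]>105)&(hsv[...,0]<125)&(hsv[...,1]>120);m[:,:250]=0;m[:,280:]=0;m[:195]=0;m[230:]=0
vv,uu=np.nonzero(m);print("yoke rect",uu.min(),uu.max(),vv.min(),vv.max(),[ray(*q,K,T,67).round(1) for q in((uu.min()-.5,vv.min()-.5),(uu.max()+.5,vv.max()+.5))])
m=((hsv[...,0]<5)|(hsv[...,0]>174))&(hsv[...,1]>130);m[:208]=0;m[220:]=0;m[:,:390]=0;m[:,402:]=0
vv,uu=np.nonzero(m);print("pin",len(uu),uu.mean(),vv.mean(),ray(uu.mean(),vv.mean(),K,T,92))
m=(hsv[...,0]>8)&(hsv[...,0]<22)&(hsv[...,1]>90);m[:195]=0;m[235:]=0;m[:,:375]=0;m[:,415:]=0
c=max(cv2.findContours(m.astype(np.uint8),0,1)[0],key=cv2.contourArea); r=cv2.minAreaRect(c);print("stand",r,ray(*r[0],K,T,50))
# scene cam
f=np.load("scene0.npz"); p,d,K,T=f["p"],f["d"],f["K"],f["T"];hsv=cv2.cvtColor(p,cv2.COLOR_RGB2HSV).astype(int)
m=((hsv[...,0]<5)|(hsv[...,0]>174))&(hsv[...,1]>130);m[:220]=0;m[240:]=0;m[:,:390]=0;m[:,406:]=0
vv,uu=np.nonzero(m);print("pin scene",uu.min(),uu.max(),vv.min(),vv.max(),ray(uu.mean(),vv.mean(),K,T,78))
print(cv2.cvtColor(p,cv2.COLOR_RGB2GRAY)[188:202,256:280])
```

```text
far 31 [566.4 180.9  10. ] [569.  -98.5  10. ] yaw 0.0096
near 32 [413.5 169.3  10. ] [ 424.5 -103.1   10. ] yaw 0.0404
L [487.3 198.6  10. ]
R [ 499.1 -116.4   10. ]
[[58 60 60 58 57 57 58 58 56 56 47]
 [58 60 59 57 57 59 54 57 58 54 52]
 [61 58 57 51 53 57 58 57 57 55 55]
 [60 57 52 48 55 61 61 60 56 53 58]
 [60 57 48 52 64 68 65 59 57 52 60]
 [59 56 52 56 68 69 63 59 57 53 59]
 [60 58 56 58 66 67 62 60 56 53 59]
 [60 58 56 58 59 61 56 57 58 52 61]
 [58 58 59 58 59 60 57 57 56 56 59]
 [58 60 58 57 58 56 59 59 58 54 57]]
hole 260.59090909090907 212.36363636363637 [491.10271173 149.80446278  67.        ]
yoke rect 256 270 201 221 [array([530.5, 169.7,  67. ]), array([461.8, 115. ,  67. ])]
pin 28 396.17857142857144 214.39285714285714 [ 496.30746383 -293.24287865   92.        ]
stand ((393.9072265625, 216.541259765625), (20.408458709716797, 21.931476593017578), 66.03751373291016) [ 496.73281283 -293.23892391   50.        ]
pin scene 393 401 223 235 [ 497.81704871 -293.624002     78.        ]
[[ 56  59  59  57  57  58  59  59  62  61  60  71  78 134 159 152 148 146
  145 145 144 143 14
[... 620 characters left out ...]
58  54  57  57  57  51  37  39  46  49  54  59  60  62  54  37  32
   36  36  33  22 117 150]
 [ 55  57  58  59  57  58  59  54  54  59  58  59  59  50  37  32  34  35
   35  36  32  22 116 148]
 [ 50  45  49  56  58  60  59  59  58  58  59  61  53  38  33  33  36  36
   34  36  35  23 118 151]
 [ 65  41  46  46  46  49  53  55  59  61  53  38  32  34  36  34  33  31
   34  34  34  24 124 159]
 [ 62  40  46  47  48  50  47  48  48  47  38  34  35  35  32  28  36  48
   36  26  23  25  54  68]
 [ 55  35  41  43  47  48  49  49  50  44  38  34  32  29  30  49 119 149
  149 129  75  44  31  19]
 [133 123  93  50  43  45  47  50  50  45  35  30  26  31 112 144 139 120
  129 147 145 144 127 114]]
```

Run:
```python
from h import *
o=[]
for n,(u0,v0) in(("top",(250,196)),("scene",(250,184))):
    f=np.load(n+"0.npz"); p,d,K,T=f["p"],f["d"],f["K"],f["T"]
    c=p[v0:v0+28,u0:u0+36,::-1]; c=cv2.resize(np.clip(c.astype(float)*1.6,0,255).astype(np.uint8),None,fx=11,fy=11,interpolation=cv2.INTER_NEAREST)
    for P,col in(((493,144,67),(0,255,255)),((493,136,67),(0,255,0)),((493,150,67),(0,0,255))):
        q=proj(P,K,T); q=((q-[u0,v0]+.5)*11).astype(int); print(n,P,proj(P,K,T)); cv2.circle(c,tuple(int(x) for x in q),3,col,1)
    o.append(c)
cv2.imwrite("pics/z.png",np.hstack(o))
```

```text
top (493, 144, 67) [262.38491675 211.86453852]
top (493, 136, 67) [264.79956499 211.953663  ]
top (493, 150, 67) [260.57413219 211.7977026 ]
scene (493, 144, 67) [266.12625633 194.2529392 ]
scene (493, 136, 67) [268.13068858 194.85696779]
scene (493, 150, 67) [264.63048881 193.80219494]
```

View pics/z.png

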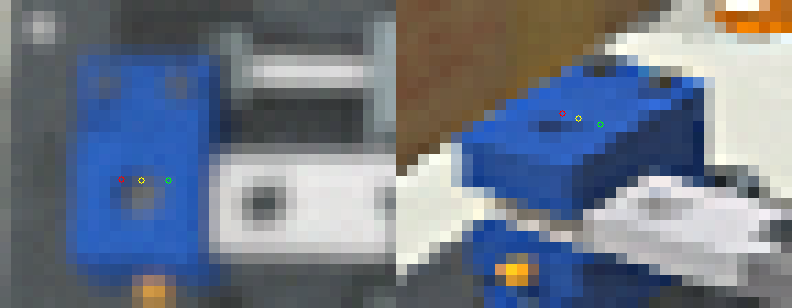

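Run:
```python
from h import *
for n,h,e in(("top",(262.1,213.0),(273.4,214.05)),("scene",(263.6,195.0),None)):
    f=np.load(n+"0.npz"); K,T=f["K"],f["T"]; print(n,"hole",ray(*h,K,T,67).round(1), "eye",ray(*e,K,T,49.5).round(1) if e else "")
    if n=="top":
        for u,v in((326.5,204),(327,222)): print("handle",ray(u,v,K,T,75).round(1))
        P=cloud(f["d"],K,T); print(P[200:228:3,318:336,2].round().astype(int))
```

```text
top hole [489.2 144.7  67. ] eye [490.2 109.7  49.5]
handle [525.8 -66.8  75. ]
handle [465.8 -70.7  75. ]
[[  33   34   35   35   33   29   38   33   33   33   35   38   15   10
    17   13   13   11]
 [  45   40   38   36   38   34   29   69   74   69   37   36   23   24
    19   26   26   20]
 [  39   36   41   33   36   30   37   74   75   73   34   32   13   10
    14   13   11   13]
 [  37   40   40   35   36   32   32   74   71   71   32    9   15   12
     5    7   14    8]
 [  34   37   37   34   33   33   33   70   75   74   29   16   11    8
    11    5    9   10]
 [  39   40   31   30   38   33   32   72   77   71   36   13   11   10
    12   10   10    8]
 [  37   43   32   38   33   36   33   76   79   70   33   15   13 1307
    13   11   13    8]
 [  41   37   32   35   34   33   33   76   82   75   30   10    7   10
    14   12    7    5]
 [  38   46   37   33   35   31   35   76   72   70   36   11   11    7
     9   14    7   12]
 [  42   37   33   35   30   40   36   53   54   43   36    8   11    7
     9    8   12    5]]
scene hole [484.8 147.5  67. ] eye
```

The images show the yoke hole at top pixel (262,213) and scene pixel (263.6,195), and the drawbar eye at top pixel (273,214). That puts the hole at about (488.5,145), the pin at (496.5,-293.3) and the handle bar at about y=-66. I'll turn the tool so it closes along world x, then go above the pin.

move_arm --increments '[[0.3,[0,0,0],-0.143],[0.3,[0,0,0],-0.143],[0.3,[0,0,0],-0.143],[0.3,[0,0,0],-0.143],[0.3,[0,0,0],-0.143],[0.3,[0,0,0],-0.143],[0.3,[0,0,0],-0.143],[0.3,[0,0,0],-0.143],[0.3,[0,0,0],-0.142],[0.3,[0.028,0.033,0],0],[0.3,[0.028,0.033,0],0],[0.3,[0.028,0.033,0],0],[0.3,[0.028,0.033,0],0],[0.3,[0.028,0.033,0],0],[0.3,[0.028,0.033,0],0],[0.3,[0.028,0.033,0.01],0],[0.3,[0.028,0.033,0.02],0],[0.3,[0.028,0.033,0.02],0],[0.3,[0.028,0.033,0.02],0]]' --force 40

```text
t: 2.0
position: [499.6, -294.4, 160.4]
orientation: [0.707, 0.707, -0.0, -0.0]
force: [0.1, -1.0, 0.4]
grip_width: 0.701
grasp_force: 0.0
```

move_arm --increments '[[0.3,[0.001,-0.003,0.02],0],[0.3,[0,0,0.02],0],[0.3,[0,0,0.02],0],[0.3,[0,0,0.02],0],[0.3,[0,0,0.01],0],[0.3,[0,0,0.004],0],[0.3,[0,0,0],0],[0.3,[0,0,0],0]]'

```text
t: 2.8
position: [496.1, -295.2, 68.1]
orientation: [0.707, 0.707, 0.0, 0.001]
force: [-0.6, 0.9, 0.3]
grip_width: 0.7
grasp_force: 0.0
```

Run:
```python
from h import *
o=[]
for n,(u0,v0) in(("top",(360,190)),("scene",(360,190))):
    p,d,K,T=snap(n); o.append(cv2.resize(p[v0:v0+60,u0:u0+70,::-1],None,fx=5.5,fy=5.5,interpolation=cv2.INTER_CUBIC))
cv2.imwrite("pics/g.png",np.hstack(o)); s=telemetry.state(); print(s["position"],s["joint_pos"],s["force"])
```

```text
[ 496.25077488 -295.30038088   68.3158736 ] [-5.36799886e-01  3.85170547e-01 -3.37776728e-01  8.46155834e-01
  3.24256539e-05  1.03413037e+00] [ 0.35948921 -1.17152913  0.69694457]
```

View pics/g.png

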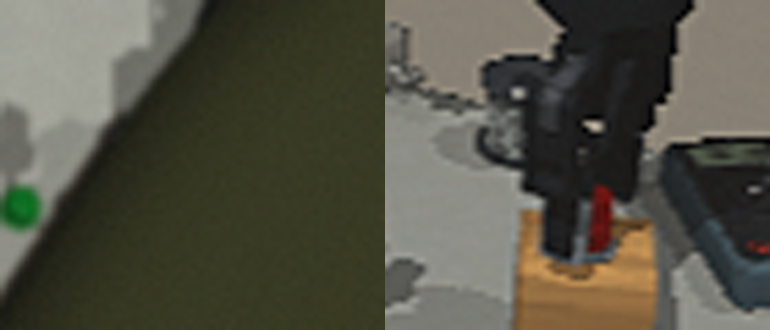

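The top view is blocked by the arm. In the scene view the fingers straddle the red handle near the stand. I'll nudge into position and grip.

move_arm --increments '[[0.3,[0.0015,0,0.001],0],[0.6,[0,0,0],0],[0.8,[0,0,0],0],[1,[0,0,0],0],[1,[0,0,0],0],[1,[0,0,0],0],[1,[0,0,0],0],[1,[0,0,0],0],[1,[0,0,-0.002],0],[1,[0,0,-0.008],0],[1,[0,0,-0.02],0],[1,[0,0,-0.04],0],[1,[0,0,-0.04],0],[1,[0,0,0],0]]' --force 50

```text
t: 4.3
position: [497.9, -295.1, 182.3]
orientation: [0.707, 0.707, 0.001, 0.004]
force: [0.2, -0.0, -0.3]
grip_width: 0.215
grasp_force: 49.9
```

move_arm --increments '[[1,[0.03,-0.001,0],0],[1,[0.044,-0.001,0],0],[1,[0.044,-0.001,0],0],[1,[0.044,-0.001,0],0],[1,[0.044,-0.001,0],0],[1,[0.044,-0.001,0],0],[1,[0.044,-0.001,0],0],[1,[0.044,-0.001,0],0],[1,[0.044,-0.001,0],0],[1,[0.03,0,0],0],[1,[0.02,0,0],0],[1,[0.0065,0,0.01],0],[1,[0,0,0.02],0],[1,[0,0,0.015],0],[1,[0,0,0],0],[1,[0,0,0],0]]'

```text
t: 5.9
position: [485.8, 144.2, 130.7]
orientation: [0.707, 0.707, -0.001, -0.0]
force: [0.1, 0.2, -0.7]
grip_width: 0.215
grasp_force: 49.8
```

```bash
cat > look.py <<'E'
from h import *
import sys
p,d,K,T=snap("scene"); np.savez("last.npz",p=p,d=d,K=K,T=T); u0,v0=240,140
cv2.imwrite("pics/"+sys.argv[1],cv2.resize(p[v0:v0+80,u0:u0+100,::-1],None,fx=7,fy=7,interpolation=cv2.INTER_CUBIC))
s=telemetry.state(); print(s["t"],s["position"].round(1),s["orientation"].round(4),s["force"].round(1))
for P in((488.5,145,67),): print(proj(P,K,T))
E
python3 look.py i1.png
```

```text
5.95 [486.5 144.5 131.4] [ 7.074e-01  7.068e-01 -3.000e-04  0.000e+00] [ 0.   0.3 -0.2]
[264.96444153 194.73149703]
```

View pics/i1.png

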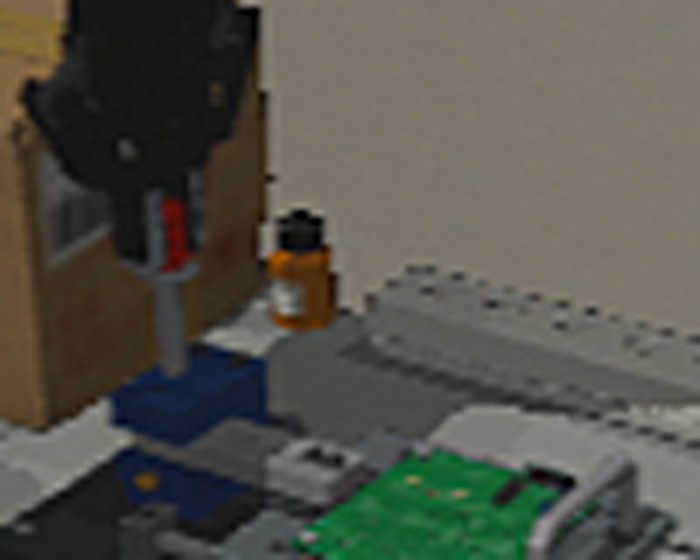

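The picture shows the pin hanging plumb just above the yoke, with its tip at about pixel (264.3,193). The hole is near (263.9,195), so it lines up to about 1 mm. I'll lower it by feel.

move_arm --increments '[[1,[0.0007,0.0007,0.002],0],[1,[0,0,0.002],0],[1,[0,0,0.002],0],[1,[0,0,0.001],0],[1,[0,0,0.001],0],[1,[0,0,0.001],0]]'

```text
t: 6.55
position: [487.3, 145.9, 122.3]
orientation: [0.707, 0.707, 0.0, 0.0]
force: [-0.3, 0.1, -0.4]
grip_width: 0.218
grasp_force: 49.8
```

move_arm --increments '[[1,[0,0,0.001],0],[1,[0,0,0.001],0],[1,[0,0,0.001],0]]'

```text
t: 6.85
position: [487.3, 145.9, 119.3]
orientation: [0.707, 0.707, 0.0, 0.0]
force: [-0.2, 0.3, 0.5]
grip_width: 0.212
grasp_force: 50.0
```

move_arm --increments '[[1,[0,0,0.001],0],[1,[0,0,0.001],0],[1,[0,0,0.001],0]]'

```text
t: 7.15
position: [487.5, 146.0, 116.3]
orientation: [0.707, 0.707, 0.0, 0.0]
force: [0.3, 1.7, 0.6]
grip_width: 0.216
grasp_force: 50.0
```

move_arm --increments '[[1,[0.0005,0,0.001],0],[1,[0,0,0.001],0]]'

```text
t: 7.35
position: [487.5, 146.4, 114.3]
orientation: [0.707, 0.707, 0.0, 0.0]
force: [1.4, 0.8, 0.4]
grip_width: 0.214
grasp_force: 50.0
```

move_arm --increments '[[1,[0,0.0005,0.001],0],[1,[0,0,0.001],0],[1,[0,0,0.001],0],[1,[0,0,0.001],0]]'

```text
t: 7.75
position: [487.6, 146.4, 110.1]
orientation: [0.707, 0.707, -0.0, -0.0]
force: [0.4, -0.8, -0.9]
grip_width: 0.212
grasp_force: 49.9
```

move_arm --increments '[[1,[0,0,0.001],0],[1,[0,0,0.001],0],[1,[0,0,0.001],0]]'

```text
t: 8.05
position: [487.7, 146.3, 107.2]
orientation: [0.707, 0.707, -0.0, -0.0]
force: [-0.2, -0.8, -1.6]
grip_width: 0.214
grasp_force: 49.9
```

move_arm --increments '[[1,[0,0,0.0005],0],[1,[0,0,0.0005],0],[1,[0,0,0],0]]'

```text
t: 8.35
position: [487.7, 146.4, 106.2]
orientation: [0.707, 0.707, -0.0, -0.0]
force: [0.1, 0.1, -0.4]
grip_width: 0.216
grasp_force: 49.9
```

move_arm --increments '[[1,[0,0,0.0005],0],[1,[0,0,0.0005],0],[1,[0,0,0],0]]'

```text
t: 8.65
position: [487.7, 146.4, 105.2]
orientation: [0.707, 0.707, -0.0, -0.0]
force: [0.1, 0.2, -0.4]
grip_width: 0.219
grasp_force: 49.9
```

move_arm --increments '[[1,[0,0,0.0005],0],[1,[0,0,0.0005],0],[1,[0,0,0],0]]'

```text
t: 8.95
position: [488.0, 146.5, 105.0]
orientation: [0.707, 0.707, 0.0, 0.0]
force: [-1.1, -0.9, 6.0]
grip_width: 0.214
grasp_force: 50.6
```

Contact with the bar gives 6 N. I'll ease off and release.

move_arm --increments '[[1,[0,0,-0.0008],0],[0.7,[0,0,0],0],[0.5,[0,0,0],0],[0.4,[0,0,0],0],[0.4,[0,0,0],0],[0.4,[0,0,-0.005],0],[0.4,[0,0,-0.015],0],[0.4,[0,0,-0.02],0],[0.4,[0,0,-0.03],0],[0.4,[0,0,-0.03],0],[0.4,[0,0,0],0]]'

```text
t: 10.05
position: [490.4, 147.2, 209.6]
orientation: [0.707, 0.707, 0.003, 0.002]
force: [0.4, 0.1, -1.1]
grip_width: 0.604
grasp_force: 0.0
```

```bash
python3 look.py i2.png
```

```text
10.1 [489.4 146.9 207.5] [0.7071 0.7071 0.002  0.0011] [ 0.9 -0.4  0.2]
[264.96444153 194.73149703]
```

View pics/i2.png

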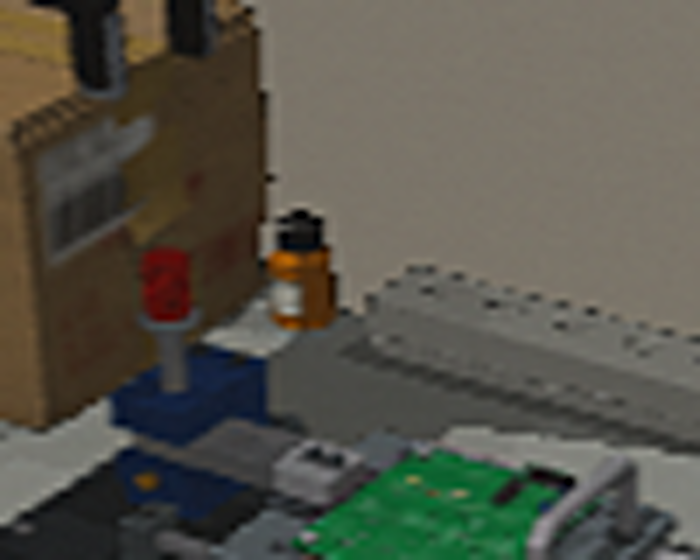

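The pin stands upright in the upper ear, flange at about crop (170,318), leaning slightly. Next is the handle's -y side with the fingers shut.

move_arm --increments '[[1,[-0.03,0,0],0],[1,[-0.045,0,0],0],[1,[-0.045,0.001,0],0],[1,[-0.045,0.001,0],0],[1,[-0.045,0.001,0],0],[1,[-0.03,0,0.01],0],[1,[-0.006,0,0.03],0],[1,[0,0,0.04],0],[1,[0,0,0.04],0],[1,[0,0,0.025],0],[1,[0,0,0.004],0],[1,[0,0,0],0]]'

```text
t: 11.3
position: [489.6, -99.4, 55.2]
orientation: [0.707, 0.707, -0.001, -0.001]
force: [0.9, -0.4, -0.1]
grip_width: -0.003
grasp_force: 0.0
```

```bash
sed -i 's/u0,v0=240,140/u0,v0=250,150/' look.py; python3 look.py i3.png
python3 - <<'E'
from h import *
f=np.load("last.npz");p,d=f["p"],f["d"];hsv=cv2.cvtColor(p,cv2.COLOR_RGB2HSV).astype(int)
m=((hsv[...,0]<5)|(hsv[...,0]>174))&(hsv[...,1]>150);m[:160]=0;m[200:]=0;m[:,:255]=0;m[:,:275]&=True;m[:,275:]=0
v,u=np.nonzero(m);print(len(u),u.mean(),v.mean(),v.min(),v.max())
E
```

```text
11.35 [490.9 -99.6  56.5] [ 7.071e-01  7.071e-01 -1.000e-04 -1.000e-04] [ 0.7 -0.7 -0.1]
[264.96444153 194.73149703]
62 263.2741935483871 180.25806451612902 176 185
```

View pics/i3.png

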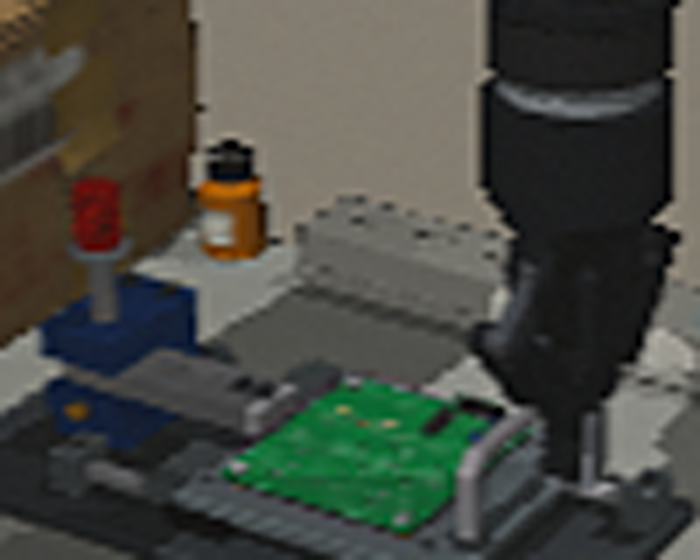

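The fingers stand behind the handle bar and the pin is still upright (red centroid row 180.3). I'll move to contact.

move_arm --increments '[[1,[0.005,0,0],0],[1,[0.004,0,0],0],[1,[0.003,0,0],0],[1,[0.002,0,0],0],[1,[0.002,0,0],0]]'

```text
t: 11.85
position: [491.0, -83.4, 56.5]
orientation: [0.707, 0.707, 0.0, 0.0]
force: [0.8, 0.1, -0.2]
grip_width: 0.001
grasp_force: 0.0
```

move_arm --increments '[[1,[0.001,0,0],0],[1,[0.001,0,0],0],[1,[0.001,0,0],0]]'

```text
t: 12.15
position: [490.9, -81.4, 56.3]
orientation: [0.707, 0.707, -0.001, 0.001]
force: [-0.6, -4.5, 2.3]
grip_width: 0.005
grasp_force: 2.3
```

move_arm --increments '[[1,[0.001,0,0],0],[1,[0.0015,0,0],0],[1,[0.0015,0,0],0],[1,[0.0015,0,0],0],[1,[0.0015,0,0],0],[1,[0.0015,0,0],0],[1,[0.0015,0,0],0],[1,[0.001,0,0],0],[1,[0.001,0,0],0]]'

```text
t: 13.05
position: [490.7, -68.5, 56.1]
orientation: [0.707, 0.707, -0.0, -0.0]
force: [-1.0, -4.5, 2.9]
grip_width: 0.001
grasp_force: 2.3
```

```bash
cat > tr.py <<'E'
from h import *
p,d,K,T=snap("scene");hsv=cv2.cvtColor(p,cv2.COLOR_RGB2HSV).astype(int)
m=((hsv[...,0]<5)|(hsv[...,0]>174))&(hsv[...,1]>150);m[:160]=0;m[205:]=0;m[:,:255]=0;m[:,275:]=0
v,u=np.nonzero(m);s=telemetry.state();print(s["t"],len(u),u.mean().round(2),v.mean().round(2),v.min(),v.max(),s["position"].round(1),s["force"].round(1))
E
python3 tr.py
```

```text
13.1 62 263.35 180.08 175 185 [490.7 -68.3  56. ] [-0.6 -4.1  2.5]
```

move_arm --increments '[[1,[0.001,0,0],0],[1,[0.0015,0,0],0],[1,[0.0015,0,0],0],[1,[0.0015,0,0],0],[1,[0.0015,0,0],0],[1,[0.0015,0,0],0],[1,[0.0015,0,0],0],[1,[0.001,0,0],0],[1,[0.001,0,0],0],[1,[0.001,0,0],0]]'

```text
t: 14.1
position: [490.5, -55.5, 56.0]
orientation: [0.707, 0.707, -0.0, -0.0]
force: [-1.4, -6.2, 4.1]
grip_width: 0.0
grasp_force: 2.4
```

```bash
python3 tr.py
```

```text
14.15 58 263.5 180.34 176 185 [490.5 -55.4  56. ] [-1.2 -4.   1.8]
```

Now slower: 0.5 mm rows with a check every few.

move_arm --increments '[[1,[0.0006,0,0],0],[1,[0.0006,0,0],0],[1,[0.0006,0,0],0],[1,[0.0006,0,0],0],[1,[0.0006,0,0],0],[1,[0,0,0],0]]'

```text
t: 14.75
position: [490.5, -52.4, 55.9]
orientation: [0.707, 0.707, -0.0, -0.0]
force: [-1.9, -3.8, 2.1]
grip_width: 0.002
grasp_force: 1.8
```

```bash
python3 tr.py
```

```text
14.8 58 264.59 180.5 176 185 [490.5 -52.4  55.9] [-0.6 -3.2  1.9]
```

move_arm --increments '[[1,[0.0005,0,0],0],[1,[0.0005,0,0],0],[1,[0.0005,0,0],0],[1,[0,0,0],0]]'

```text
t: 15.2
position: [490.5, -51.0, 56.0]
orientation: [0.707, 0.707, -0.0, -0.0]
force: [-2.3, -4.4, 1.6]
grip_width: 0.003
grasp_force: 1.9
```

```bash
python3 tr.py
```

```text
15.25 58 264.59 180.5 176 185 [490.5 -51.   56. ] [-2.8 -3.4  1. ]
```

move_arm --increments '[[1,[0.0005,0,0],0],[1,[0.0005,0,0],0],[1,[0,0,0],0]]'

```text
t: 15.55
position: [490.5, -50.1, 56.0]
orientation: [0.707, 0.707, -0.0, -0.0]
force: [-2.4, -4.5, 1.0]
grip_width: -0.002
grasp_force: 1.9
```

```bash
python3 tr.py
```

```text
15.6 58 264.59 180.5 176 185 [490.5 -50.1  56. ] [-2.4 -4.5  0.9]
```

move_arm --increments '[[1,[0.0005,0,0],0],[1,[0.0005,0,0],0],[1,[0,0,0],0]]'

```text
t: 15.9
position: [490.6, -49.1, 56.0]
orientation: [0.707, 0.707, -0.0, -0.0]
force: [-3.2, -4.2, 0.2]
grip_width: 0.003
grasp_force: 1.9
```

```bash
python3 tr.py
```

```text
15.95 58 264.59 180.5 176 185 [490.6 -49.1  56. ] [-2.6 -3.7  1.1]
```

move_arm --increments '[[1,[0.0005,0,0],0],[1,[0.0005,0,0],0],[1,[0,0,0],0]]'

```text
t: 16.25
position: [490.7, -48.1, 56.0]
orientation: [0.707, 0.707, 0.0, -0.0]
force: [-3.4, -3.8, 0.8]
grip_width: -0.0
grasp_force: 1.8
```

```bash
python3 tr.py
```

```text
16.3 61 263.59 186.95 182 192 [490.7 -48.   56. ] [-2.9 -4.2 -0.1]
```

The pin has dropped: its red centroid moved from row 180.5 to 187.0. The push force stayed at about 4 N. I'll retreat, then go above the pin with shut fingers.

move_arm --increments '[[1,[-0.005,0,0],0],[1,[-0.015,0,0],0],[1,[0,0,-0.03],0],[1,[0,0,-0.045],0],[1,[0,0,-0.04],0],[1,[0.02,0,-0.005],0],[1,[0.04,0,0],0],[1,[0.045,-0.001,0],0],[1,[0.045,-0.001,0],0],[1,[0.04,0,0],0],[1,[0.02,0,0],0],[1,[0.004,0,0],0],[1,[0,0,0],0],[1,[0,0,0],0]]'

```text
t: 17.7
position: [489.0, 145.3, 176.2]
orientation: [0.707, 0.707, 0.0, -0.0]
force: [-0.2, 0.0, -0.2]
grip_width: 0.002
grasp_force: 0.0
```

```bash
python3 tr.py
```

```text
17.75 59 263.44 187.49 183 192 [488.9 145.  176.1] [ 0.7  0.2 -0.7]
```

move_arm --increments '[[1,[0.0013,-0.001,0.02],0],[1,[0,0,0.02],0],[1,[0,0,0.01],0],[1,[0,0,0.005],0],[1,[0,0,0.002],0],[1,[0,0,0.001],0],[1,[0,0,0.001],0]]'

```text
t: 18.45
position: [488.4, 147.3, 117.7]
orientation: [0.707, 0.707, 0.001, 0.0]
force: [-0.5, 0.4, 0.4]
grip_width: 0.002
grasp_force: 0.0
```

move_arm --increments '[[1,[0,0,0.001],0],[1,[0,0,0.001],0],[1,[0,0,0.001],0],[1,[0,0,0.001],0],[1,[0,0,0.001],0],[1,[0,0,0.001],0],[1,[0,0,0],0]]'

```text
t: 19.15
position: [487.7, 147.1, 110.9]
orientation: [0.707, 0.707, -0.0, -0.0]
force: [0.7, -0.5, -0.2]
grip_width: 0.004
grasp_force: 0.0
```

move_arm --increments '[[1,[0,0,0.001],0],[1,[0,0,0.001],0],[1,[0,0,0.001],0],[1,[0,0,0],0]]'

```text
t: 19.55
position: [487.6, 147.1, 107.9]
orientation: [0.707, 0.707, -0.0, -0.0]
force: [-0.4, 0.1, 0.6]
grip_width: -0.001
grasp_force: 0.0
```

move_arm --increments '[[1,[0,0,0.001],0],[1,[0,0,0.001],0],[1,[0,0,0],0]]'

```text
t: 19.85
position: [487.9, 147.2, 106.1]
orientation: [0.707, 0.707, 0.0, 0.0]
force: [0.4, -0.5, 0.2]
grip_width: 0.003
grasp_force: 0.1
```

move_arm --increments '[[1,[0,0,0.0005],0],[1,[0,0,0.0005],0],[1,[0,0,0.0005],0],[1,[0,0,0],0]]'

```text
t: 20.25
position: [488.0, 147.2, 104.7]
orientation: [0.707, 0.707, 0.0, 0.0]
force: [0.6, 0.2, 2.5]
grip_width: 0.001
grasp_force: 0.9
```

move_arm --increments '[[1,[0,0,0.0005],0],[1,[0,0,0.0005],0],[1,[0,0,0],0]]'

```text
t: 20.55
position: [488.0, 147.2, 103.7]
orientation: [0.707, 0.707, 0.0, 0.0]
force: [0.5, 0.2, 2.3]
grip_width: -0.004
grasp_force: 1.1
```

move_arm --increments '[[1,[0,0,0.0005],0],[1,[0,0,0.0005],0],[1,[0,0,0.0005],0],[1,[0,0,0],0]]'

```text
t: 20.95
position: [488.0, 147.2, 102.1]
orientation: [0.707, 0.707, 0.0, 0.0]
force: [0.9, -0.9, 2.8]
grip_width: -0.0
grasp_force: 1.3
```

move_arm --increments '[[1,[0,0,0.0005],0],[1,[0,0,0.0005],0],[1,[0,0,0.0005],0],[1,[0,0,0],0]]'

```text
t: 21.35
position: [487.9, 147.2, 100.6]
orientation: [0.707, 0.707, 0.0, 0.0]
force: [2.2, 0.8, 3.3]
grip_width: 0.003
grasp_force: 1.5
```

move_arm --increments '[[1,[0,0,0.0005],0],[1,[0,0,0.0005],0],[1,[0,0,0],0]]'

```text
t: 21.65
position: [488.1, 147.2, 99.7]
orientation: [0.707, 0.707, 0.0, 0.0]
force: [2.4, 0.3, 3.8]
grip_width: -0.005
grasp_force: 2.2
```

move_arm --increments '[[1,[0,0,0.0005],0],[1,[0,0,0.0005],0],[1,[0,0,0],0]]'

```text
t: 21.95
position: [488.5, 147.3, 99.4]
orientation: [0.707, 0.707, 0.001, 0.0]
force: [1.2, -0.9, 8.8]
grip_width: 0.003
grasp_force: 4.7
```

move_arm --increments '[[1,[0,0,0.0005],0],[1,[0,0,0],0]]'

```text
t: 22.15
position: [488.9, 147.3, 99.2]
orientation: [0.707, 0.707, 0.001, 0.001]
force: [0.5, -1.2, 10.2]
grip_width: 0.001
grasp_force: 5.6
```

move_arm --increments '[[1,[0,0,0.0005],0],[1,[0,0,0],0],[1,[0,0,-0.003],0],[1,[0,0,-0.01],0],[1,[0,0,-0.03],0],[1,[0,0,-0.04],0],[1,[0,0,-0.03],0],[1,[0,0,0],0]]'

```text
t: 22.95
position: [489.5, 147.9, 214.8]
orientation: [0.707, 0.707, 0.002, 0.001]
force: [-0.2, -0.7, 0.3]
grip_width: 0.001
grasp_force: 0.0
```

```bash
python3 tr.py; sed -i 's/u0,v0=250,150/u0,v0=235,150/;s/fx=7,fy=7/fx=8,fy=7/' look.py; python3 look.py i4.png
```

```text
23.0 59 264.14 189.32 185 194 [488.5 147.6 212.5] [-0.3  0.  -0.9]
23.05 [487.5 147.2 210.8] [ 7.071e-01  7.071e-01  1.000e-04 -1.000e-04] [-0.1 -0.2 -0.1]
[264.96444153 194.73149703]
```

View pics/i4.png

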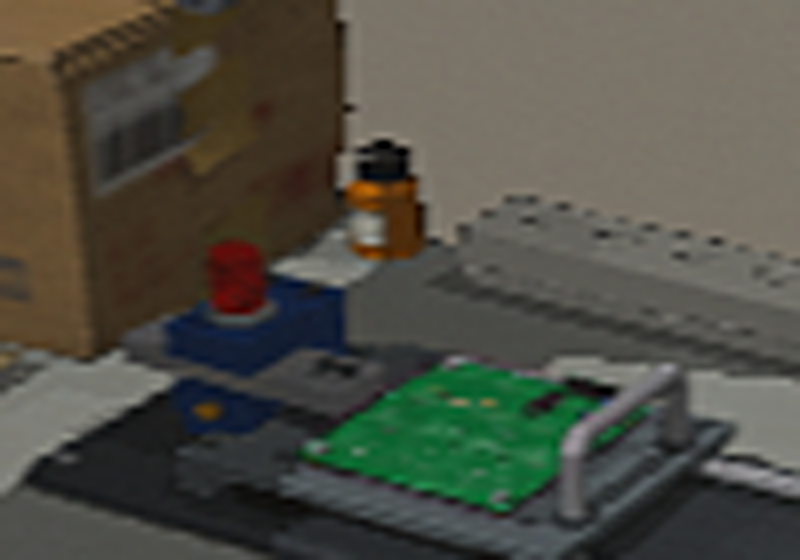

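The picture shows the flange on the ear, with the handle at crop (237,277). I'll do one more gentle press to confirm a hard stop.

move_arm --increments '[[1,[0,0,0.03],0],[1,[0,0,0.04],0],[1,[0,0,0.025],0],[1,[0,0,0.008],0],[1,[0,0,0],0],[1,[0,0,0],0]]'

```text
t: 23.65
position: [488.0, 147.3, 108.1]
orientation: [0.707, 0.707, 0.0, 0.0]
force: [-0.1, -0.1, 0.7]
grip_width: 0.003
grasp_force: 0.0
```

move_arm --increments '[[1,[0,-0.0005,0.003],0],[1,[0,0,0.002],0],[1,[0,0,0.002],0],[1,[0,0,0.001],0],[1,[0,0,0.0005],0],[1,[0,0,0],0]]'

```text
t: 24.25
position: [487.5, 147.2, 99.3]
orientation: [0.707, 0.707, 0.0, 0.0]
force: [1.2, -0.7, 1.6]
grip_width: -0.006
grasp_force: 0.7
```

move_arm --increments '[[1,[0,0,0.0005],0],[1,[0,0,0.0005],0],[1,[0,0,0],0]]'

```text
t: 24.55
position: [488.1, 147.3, 99.1]
orientation: [0.707, 0.707, 0.001, 0.001]
force: [-1.5, -1.1, 7.1]
grip_width: 0.0
grasp_force: 3.8
```

move_arm --increments '[[1,[0,0,0.0005],0],[1,[0,0,0.0005],0],[1,[0,0,0],0]]'

```text
t: 24.85
position: [488.2, 147.2, 99.0]
orientation: [0.707, 0.707, 0.001, 0.001]
force: [-3.5, -2.7, 15.3]
grip_width: -0.001
grasp_force: 7.9
```

The stop is hard: 15 N with no travel, and the handle top at 99.0 mm is exactly the flush height. I'll retreat and hand in.

move_arm --increments '[[1,[0,0,-0.003],0],[1,[0,0,-0.01],0],[1,[0,0,-0.03],0],[1,[0,0,-0.04],0],[1,[0,0,-0.03],0],[1,[0,0,0],0],[1,[0,0,0],0]]'

```text
t: 25.55
position: [487.7, 147.3, 210.8]
orientation: [0.707, 0.707, 0.001, 0.0]
force: [-0.5, -0.5, 0.2]
grip_width: -0.001
grasp_force: 0.0
```

```bash
python3 tr.py; python3 -c "
from h import *
print(ctrl.finish_job())"
```

```text
25.6 59 264.24 189.36 185 194 [486.9 147.1 209.7] [-0.2 -0.2 -0.5]
the job is handed in; nothing more can be done
None
```

The job is handed in at about 25.6 s: the pin went through the drawbar's eye and was pressed to a hard stop at flush height, about 15 N at most, with the carriage locked and nothing else touched as far as I could tell.

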